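# Set the stand leg to its mark and hold it clamped

## Robot

A 6-joint arm with a two-finger parallel gripper is mounted at the origin on the work surface. World frame = base frame: x ahead of the robot, y to its left, z up, the work surface at z = 0. Lengths are in m, angles in rad, forces in N, time in s.
With the tool pointing down it reaches from about 0.35 to 0.975 m from the base axis. Payload 4.9 kg.
Tool frame: the origin (TCP) lies midway between the tips of the shut fingers; the grasp point (between the pads) lies 19 mm behind it; x points along the fingers, y is the direction in which the jaws open and shut, and the axes are right-handed (so a half turn about x gives the same grasp; the last joint's range is limited). The gripper opens to 85 mm and grips with 20 to 120 N. Pads are 22 mm wide; open, the fingers measure 114 mm over their backs; the gripper's body (76 mm by 85 mm) begins 54 mm behind the grasp point. The pads swing forward as they close: fully open they stand 13 mm farther back than shut.
Start: joints at [-1.247, 0.053, 1.613, -0, 1.476, -0.119], TCP at [0.268, -0.565, 0.231] pointing down, gripper open.
Joint ranges: [-3.01, 3.01], [-1.01, 2.22], [0.06, 2.58], [-1.02, 4.17], [0.09, 2.62], [-3.14, 3.14]. Speed limits (rad/s): [2.57, 2.57, 3.14, 3.14, 3.14, 3.14].

## Interface

Orientations are given as a unit quaternion [w, x, y, z].
In Python, from plant import manip gives the robot as it stands.
- The arm moves only by the tool send_rows, never from a script. Its argument "motion" is a list that holds one entry, the list of rows, each a list of 6 numbers: the shift along the world's x, y, z in cm, then the turn, a rotation vector about the world's x, y, z in rad. A call has 1 to 12 rows; each row shifts and turns the commanded pose from where the row before left it; what a row does not reach is not made up. A row lasts 1/12 s, in which the tool goes at most 41.7 mm and 7.16 degrees, less where a joint would pass 70% of its speed; a pose out of reach is approached as far as the arm can. A call with a gripper value outside its range is refused whole. "fingers" is the closure, from 0 (fully open) to 1 (shut), set as the call begins (left out, the last holds). The fingers move at their own pace and stop on an object; the grip force is fixed at half the most. Time passes only in rows, so rows that do not move let the fingers close. It gives the time, the measured TCP pose, the force and the opening at its end, in the units of the state.
- manip.state(): the state, without advancing time (a new reading comes with each control period).
- manip.grab_frame(name): name is "scene" or "top" or "wrist"; returns the picture (480x640x3 uint8, red, green, blue); there is no depth.
- manip.calibration(name): a dict with "mtx" (3x3 intrinsics, pixels), "cam_to_world" (4x4, takes a point from camera to world coordinates); the wrist camera has in their place "hand_eye" (4x4, takes a point from camera to tool coordinates, whose origin is the TCP and whose axes are the tool frame's). Camera axes: x right, y up, looking along -z (the intrinsics and any distortion apply to the point x, -y, -z); pixel columns grow to the right and rows downward; lengths in m; the calibration is good to about 2 mm. A picture is of the moment at which its call begins: read the wrist's pose just before it. calibration takes no time and is no camera call.
- manip.job_done(): hands the job in, once; it reports no verdict.
Trained networks look in the newest picture that a camera, given by its name, has taken for a name from the list of things; names that differ only in an ending like _2 or _b are one class to them, and where a whole thing is asked for, a point or a joint stands for the part that bears it (a point fixed in the world has none). Each returns a list of dicts, best first, with "confidence" (0 to 1); they miss things now and then, are a little off and sometimes report something else, mostly with a low value. They report only what shows in the picture. A call takes as long as a camera call.
- manip.boxes_of(query, camera): "centre" ([x, y, z] in m, in the coordinates of the camera as it stood for that picture, good to about 4 mm: the middle of the surface that is visible of it).
- manip.trace(query, camera): "region" (480x640 bool, what is visible of it).
- manip.landmark_of(query, camera): "centre" ([x, y, z] in m, in the coordinates of the camera as it stood for that picture, good to about 4 mm: a listed point, or the origin of a listed thing).
The state is a dict: "time": time; "joint_pos": joint angles; "joint_vel": joint speeds; "joint_efforts": joint torques, N m; "tool_pos": TCP position; "tool_rot": TCP orientation; "contact_force": force on the tool from outside, world axes, zero at the start; "ft_torque": the same for the moment, N m; "gripper_width": opening from 0.0 (shut) to 1.0 (fully open).
Only numpy, scipy, OpenCV 4.12 (cv2) and the standard library are available. Lean on these libraries where they do the work, as an engineer would, in place of code of your own. Each camera call takes 0.05 s, during which the arm holds its last target.

## Task

Slide the spring-loaded leg of the filming stand along its tube until the front of its grey crosspiece just meets the near edge of the orange length mark, and, holding it there, squeeze the red cam lever fully closed against the leg; do not close the lever before the leg is at the mark, or let the leg slip off the mark afterwards. Finish still pinching the leg and the closed lever between the fingers, with the leg at the mark, so that I can tighten the cam nut; do not let go. Leave the things lying around the stand alone.

Things in the scene. Friction and masses are not known exactly. Their poses are not given: they have to be found in the camera images.
- stand: Telescopic leg of a filming stand, lying level, fixed in a wooden cradle (board 500 x 90 x 12 mm). Origin on the shelf surface under the tube. x runs along the tube from rubber foot to black hub (x = 120 to 180 mm, top 103 mm high), z up. The leg slides on a fixed 16 mm tube, axis 75 mm above the surface. A saddle, 87 mm high, 54 mm wide, stands at x = -188 to -162 mm.
- leg_slide (a joint): Slide of the leg along the stand's +x (towards the hub), m. 0 = the rest stop where it starts (leading face at stand x = -70 mm); at most 0.15. A spring inside pushes it back to 0 with 2.5 N, rising to 4 N at the far end, plus 0.6 N friction; let go, it slides back, even with the lever closed.
- leg_face (a point): Centre of the leg's leading face (face of the grey crosspiece towards the hub), on the tube axis; axes as the stand's. The crosspiece reaches 14 mm back from this face (towards the foot), 52 mm to either side along y and 13 mm above and below: open fingers standing astride the leg just behind it can push the leg along by it.
- leg_bay (a point): Place to hold the leg: 27 mm behind the leading face, at axis height, 3.5 mm off the axis towards the lever (-y): midway between the bare side of the leg and the outer face of the closed lever (27 mm wide together). The leg here is a dark 20 mm round tube, free from the crosspiece (14 mm behind the leading face) to the lever's black pivot block (54 mm behind it).
- leg: The whole sliding leg: grey crosspiece (leg_c1), dark 20 mm tube behind it (leg_c0), black pivot block, and a rubber foot ending 290 mm behind the leading face; origin same as point leg_face.
- mark_edge (a point): Length mark: orange band 6 mm wide painted round the fixed tube, ahead of the leg. The point is on the tube axis at the band's edge that faces the leg; axes as the stand's. The band runs from here 6 mm towards the hub. The leg is at the mark when leg_face coincides with this point.
- lever_turn (a joint): Cam lever angle, rad. 0 = closed (lying along the leg, its own stop), grows as it swings outward; at most 0.6; starts open at 0.40 to 0.55. It stays where it is left; moving its tip takes about 3 N.
- lever_tip (a point): Tip of the red lever (46 mm long, 6 thick, 24 high, at axis height on the stand's -y side of the leg). It turns level about an upright pivot 62 mm behind the leading face, 14 mm off the axis, tip towards the crosspiece. Open at 0.55 rad its outer corner is 41 mm from the axis; closed, its outer face is 17 mm from it. Pushing the tip towards the leg closes it.
- lever: The red lever blade itself, origin at the pivot, mid height; x along the blade to the tip.
- shuttle_tube: Green shuttle tube lying on its side, 370 x 67 mm diameter; bystander. Origin under its middle.
- shuttlecock: Shuttlecock standing on its feathers, cork up, 64 mm wide, 85 mm high; bystander. Origin at its underside.
- grip_case: Blue hard plastic grip case, 70 x 110 x 42 mm; bystander. Origin at its underside.
- coaster: Round bamboo coaster, 96 mm diameter, 8 mm thick; bystander. Origin at its underside.

How it is judged:
On the way, in this order (a step that is already met when the one before it is completed fails the run):
1. the leg is held at the length mark (within 5 mm) by the fingers, lever still open (x of leg_face in the frame of mark_edge between -0.005 and 0.005 m and value of joint lever_turn above 0.2 rad and (contact force between the fingers and leg_c0 above 1 N or contact force between the fingers and leg_c1 above 1 N)), for 0.2 s.
2. the lever is closed with the leg held at the mark (x of leg_face in the frame of mark_edge between -0.005 and 0.005 m and value of joint lever_turn below 0.06 rad and contact force between the fingers and lever above 2 N and (contact force between the fingers and leg_c0 above 1 N or contact force between the fingers and leg_c1 above 1 N)), for 0.2 s.
At the end, for the whole second after the job is handed in: The leg's leading face is within 5 mm of the near edge of the orange mark and still, the lever is closed (under 0.06 rad), and the fingers still press the lever (over 2 N) and the leg (over 1 N) (all of step 2 and velocity of joint leg_slide between -0.01 and 0.01 m/s); the arm keeps its last pose, push and grip.
It fails at once if lever closed by more than half (under 0.2 rad) while the leg is over 8 mm off the mark (value of joint lever_turn below 0.2 rad and not (x of leg_face in the frame of mark_edge between -0.008 and 0.008 m)).
It fails at once if the shuttle tube was moved more than 30 mm (distance of shuttle_tube from where it was at the start of the episode above 0.03 m).
It fails at once if the shuttlecock was moved more than 30 mm (distance of shuttlecock from where it was at the start of the episode above 0.03 m).
It fails at once if the grip case was moved more than 30 mm (distance of grip_case from where it was at the start of the episode above 0.03 m).
It fails at once if the coaster was moved more than 30 mm (distance of coaster from where it was at the start of the episode above 0.03 m).
It also fails if it takes over 35 s, if anything falls off the work surface, if the arm or the gripper's body presses on something with over 40 N, if the wrist force passes 120 N, or if a joint passes its speed limit or range.

## Working session

There is one attempt and no reset: what is moved stays moved. The work goes in short steps, Python scripts to look and compute and a tool call to move; the robot and the scene stay as the last step left them, time stands still between calls to the robot, and variables do not carry over. Pictures are saved under pics/ and viewed, and the job is handed in when it is done.

Besides the shell and the picture viewer there is one more tool, called as name(argument=value, ...) on one line, values as JSON. send_rows: Moves the arm, as the interface text tells. Its arguments: {"type":"object","properties":{"motion":{"type":"array","items":{"type":"array","items":{"type":"array","items":{"type":"number"}}}},"fingers":{"type":"number"}},"required":["motion"]}

```bash
ls; mkdir -p pics; cat > h.py <<'E'
import numpy as np,cv2
from plant import manip
from scipy.spatial.transform import Rotation as R
def q2R(q): return R.from_quat([q[1],q[2],q[3],q[0]]).as_matrix()
def c2w(name,st=None):
    c=manip.calibration(name)
    if name!='wrist': return np.array(c['cam_to_world'])
    T=np.eye(4);T[:3,:3]=q2R(st['tool_rot']);T[:3,3]=st['tool_pos']
    return T@np.array(c['hand_eye'])
def snap(name,fn):
    st=manip.state();im=manip.grab_frame(name);cv2.imwrite('pics/'+fn,im[:,:,::-1]);return im,st
def w(p,T): return T[:3,:3]@np.array(p)+T[:3,3]
E
python3 - <<'E'
from h import *
for n in ['scene','top']:
    im,st=snap(n,n+'1.png');T=c2w(n,st)
    for q in ['stand','leg_face','leg_bay','mark_edge','lever_tip','shuttle_tube','shuttlecock','grip_case','coaster']:
        r=manip.landmark_of(q,n)
        print(n,q,[(np.round(w(a['centre'],T),4).tolist(),round(a['confidence'],2)) for a in r[:2]])
print(manip.state()); print(manip.calibration('wrist'))
E
```

```text
pics
scene stand [([0.5425, 0.0269, -0.0012], 0.88)]
scene leg_face [([0.5566, -0.041, 0.0692], 0.92), ([0.5908, -0.0549, 0.0751], 0.38)]
scene leg_bay [([0.5622, -0.0661, 0.0764], 0.6)]
scene mark_edge []
scene lever_tip [([0.5922, -0.0551, 0.0719], 0.6)]
scene shuttle_tube [([0.8011, 0.041, -0.0011], 0.8), ([0.5281, -0.5149, -0.001], 0.29)]
scene shuttlecock [([0.3484, -0.3985, -0.0015], 0.74)]
scene grip_case [([0.6095, 0.4587, 0.0003], 0.63)]
scene coaster [([0.5322, -0.5158, -0.0014], 0.88)]
top stand [([0.5385, 0.0244, 0.0016], 0.6)]
top leg_face [([0.5516, -0.0417, 0.0736], 0.74)]
top leg_bay [([0.5599, -0.0716, 0.0742], 0.8)]
top mark_edge [([0.3493, -0.4011, -0.0019], 0.38)]
top lever_tip [([0.5914, -0.0628, 0.0788], 0.56)]
top shuttle_tube [([0.8008, 0.0359, -0.0001], 0.71)]
top shuttlecock [([0.3473, -0.4004, -0.0004], 0.69)]
top grip_case [([0.6078, 0.4502, 0.004], 0.85)]
top coaster [([0.5199, -0.5182, -0.0001], 0.75)]
{'time': 1.0, 'joint_pos': array([-1.24698542e+00,  5.26624466e-02,  1.61287818e+00,  6.76226586e-06,
        1.47601143e+00, -1.18992166e-01]), 'joint_ve
[... 345 characters left out ...]
6439, -0.68984297]), 'contact_force': array([-0.19539174,  1.11819791,  1.06585213]), 'ft_torque': array([ 0.0130401 , -0.02065126, -0.0147914 ]), 'gripper_width': 1.0030945278019572}
{'mtx': array([[341.76134063,   0.        , 311.71429888],
       [  0.        , 341.76134063, 240.80924702],
       [  0.        ,   0.        ,   1.        ]]), 'hand_eye': array([[-5.24875492e-04,  2.65262870e-01, -9.64175987e-01,
        -1.42328160e-01],
       [ 9.99999701e-01, -4.08816447e-04, -6.56850168e-04,
        -1.12178593e-03],
       [-5.68408962e-04, -9.64176043e-01, -2.65262576e-01,
        -6.74266592e-02],
       [ 0.00000000e+00,  0.00000000e+00,  0.00000000e+00,
         1.00000000e+00]])}
```

View pics/scene1.png

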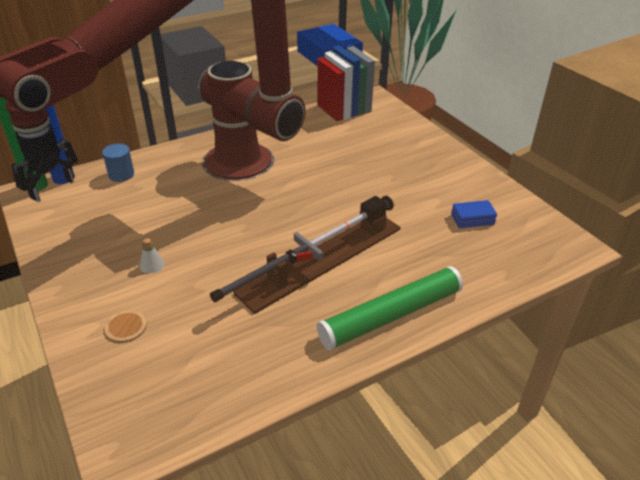

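View pics/top1.png

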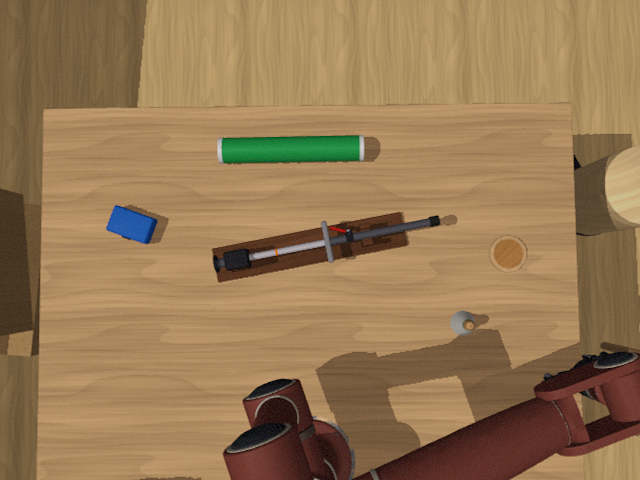

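```bash
python3 - <<'E'
from h import *
st=manip.state();print(np.round(q2R(st['tool_rot']),3),np.round(st['tool_pos'],4))
c=manip.calibration('top');K=np.array(c['mtx']);T=c2w('top')
print(c.keys())
def ray(u,v,z):
    d=np.array([(u-K[0,2])/K[0,0],-(v-K[1,2])/K[1,1],-1]);d=T[:3,:3]@d;o=T[:3,3]
    return o+d*(z-o[2])/d[2]
for u,v in [(434,221),(390,229.5),(277,251),(252,256),(328,240)]: print(u,v,np.round(ray(u,v,.075),4))
E
```

```text
[[ 0.     0.428 -0.904]
 [-0.    -0.904 -0.428]
 [-1.     0.    -0.   ]] [ 0.2678 -0.5647  0.2313]
dict_keys(['mtx', 'cam_to_world'])
434 221 [ 0.6047 -0.3173  0.075 ]
390 229.5 [ 0.5844 -0.2077  0.075 ]
277 251 [0.5334 0.0736 0.075 ]
252 256 [0.5215 0.1357 0.075 ]
328 240 [ 0.5596 -0.0533  0.075 ]
```

```bash
python3 - <<'E'
import cv2
im=cv2.imread('pics/top1.png')[200:290,200:450];cv2.imwrite('pics/top1c.png',cv2.resize(im,None,fx=3.2,fy=3.2,interpolation=cv2.INTER_CUBIC))
E
```

```text
(no output)
```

View pics/top1c.png

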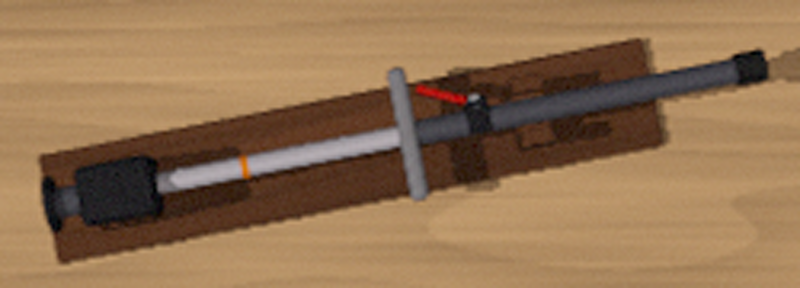

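send_rows(motion=[[[2,3.4,0,0,0,0.109],[2,3.4,0,0,0,0.109],[2,3.4,0,0,0,0.109],[2,3.4,0,0,0,0.109],[2,3.4,0,0,0,0.109],[2,3.4,0,0,0,0.109],[2,3.4,0,0,0,0.109],[2,3.4,0,0,0,0.109],[2,3.4,0,0,0,0.109],[2,3.4,0,0,0,0.109],[2,3.4,0,0,0,0.109],[2,3.4,0,0,0,0.109]]], fingers=0)

```text
time: 2.0
tool_pos: [0.5085, -0.1549, 0.2317]
tool_rot: [0.544, 0.452, 0.544, -0.452]
contact_force: [0.5, 0.0, -0.1]
gripper_width: 0.996
```

send_rows(motion=[[[1.9,2.9,0,0,0,0],[1.9,2.9,0,0,0,0],[1.8,3.0,0,0,0,0],[0,0,0,0,0,0],[0,0,0,0,0,0],[0,0,0,0,0,0]]])

```text
time: 2.5
tool_pos: [0.5636, -0.0689, 0.2312]
tool_rot: [0.543, 0.453, 0.543, -0.453]
contact_force: [-0.4, -0.3, 1.1]
gripper_width: 0.997
```

```bash
python3 - <<'E'
from h import *
im,st=snap('wrist','w1.png');T=c2w('wrist',st)
print(st['time'],np.round(st['tool_pos'],4),np.round(q2R(st['tool_rot']),3),st['contact_force'])
for q in ['stand','leg_face','leg_bay','mark_edge','lever_tip','leg','lever']:
    r=manip.landmark_of(q,'wrist')
    print(q,[(np.round(w(a['centre'],T),4).tolist(),round(a['confidence'],2)) for a in r[:2]])
E
```

```text
2.5 [ 0.5636 -0.0689  0.2312] [[-0.     0.984  0.179]
 [-0.     0.179 -0.984]
 [-1.    -0.001  0.   ]] [-0.37325214 -0.33847419  1.06298273]
stand [([0.542, 0.0268, -0.001], 0.96)]
leg_face []
leg_bay [([0.5659, -0.0676, 0.0765], 0.62)]
mark_edge [([0.5315, 0.0709, 0.0744], 0.65)]
lever_tip [([0.5927, -0.0557, 0.0737], 0.8)]
leg [([0.5527, -0.0417, 0.0769], 0.92)]
lever [([0.5806, -0.1019, 0.0767], 0.68)]
```

View pics/w1.png

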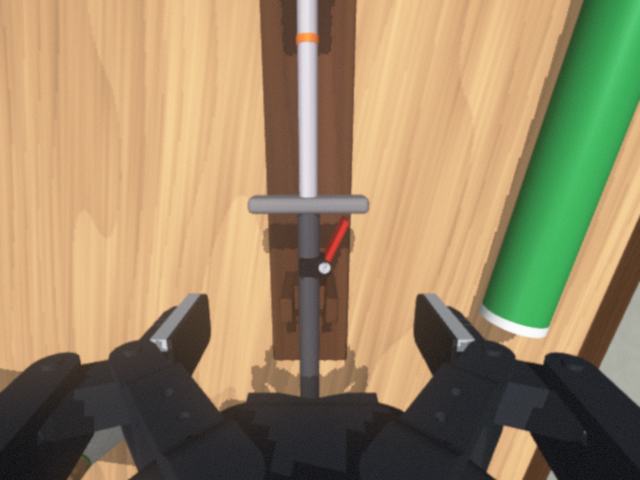

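```bash
cat >> h.py <<'E'
def ray(name,st,u,v,z):
    K=np.array(manip.calibration(name)['mtx']);T=c2w(name,st)
    d=T[:3,:3]@np.array([(u-K[0,2])/K[0,0],-(v-K[1,2])/K[1,1],-1]);o=T[:3,3]
    return o+d*(z-o[2])/d[2]
E
python3 - <<'E'
from h import *
im=cv2.imread('pics/w1.png');st=manip.state()
cv2.imwrite('pics/w1c.png',cv2.resize(im[20:290,230:390],None,fx=2.2,fy=2.2,interpolation=cv2.INTER_CUBIC))
b=im.astype(int)
print('mark col308',[(v,b[v,308,::-1].tolist()) for v in range(30,48)])
print('cross',[(v,b[v,290,::-1].tolist()) for v in range(190,216)])
for v in (60,120,180,230,340): print(v,[int(b[v,u].sum()) for u in range(290,328)])
E
```

```text
mark col308 [(30, [227, 222, 229]), (31, [232, 219, 221]), (32, [242, 197, 171]), (33, [248, 175, 112]), (34, [250, 167, 81]), (35, [250, 165, 80]), (36, [250, 165, 77]), (37, [250, 164, 76]), (38, [250, 168, 81]), (39, [250, 166, 79]), (40, [249, 169, 96]), (41, [238, 179, 144]), (42, [228, 208, 206]), (43, [227, 220, 225]), (44, [228, 223, 230]), (45, [225, 221, 227]), (46, [226, 222, 228]), (47, [227, 223, 229])]
cross [(190, [116, 81, 63]), (191, [113, 78, 60]), (192, [112, 77, 61]), (193, [113, 82, 62]), (194, [111, 88, 78]), (195, [110, 98, 95]), (196, [112, 106, 106]), (197, [120, 114, 115]), (198, [134, 129, 130]), (199, [149, 145, 147]), (200, [158, 153, 156]), (201, [157, 152, 155]), (202, [159, 155, 159]), (203, [163, 157, 160]), (204, [161, 156, 160]), (205, [161, 156, 159]), (206, [157, 152, 156]), (207, [154, 148, 152]), (208, [152, 150, 151]), (209, [152, 147, 151]), (210, [142, 136, 137]), (211, [131, 127, 128]), (212, [115, 109, 109]), (213, [107, 96, 91]), (214, [101, 76, 62]), (215, [108, 73, 55])]
60 [259, 255, 260, 254, 259, 253, 287, 379, 472, 553, 599, 634, 662
[... 206 characters left out ...]
 689, 683, 682, 674, 664, 639, 627, 627, 599, 556, 511, 445, 352, 297, 268, 277, 277, 280, 280, 283, 282, 288, 287]
180 [254, 247, 251, 252, 240, 236, 249, 247, 305, 430, 524, 588, 635, 665, 683, 692, 691, 679, 671, 663, 642, 631, 623, 608, 570, 508, 442, 354, 283, 271, 271, 275, 272, 267, 279, 279, 274, 274]
230 [184, 190, 182, 195, 183, 186, 191, 190, 230, 247, 261, 274, 292, 289, 297, 309, 308, 304, 292, 298, 293, 285, 282, 276, 266, 254, 243, 229, 223, 201, 192, 202, 199, 194, 202, 193, 183, 194]
340 [237, 249, 238, 240, 236, 234, 238, 231, 229, 224, 232, 247, 265, 274, 280, 292, 296, 292, 290, 291, 282, 283, 282, 267, 259, 250, 239, 220, 199, 206, 224, 236, 242, 232, 248, 239, 240, 239]
```

View pics/w1c.png

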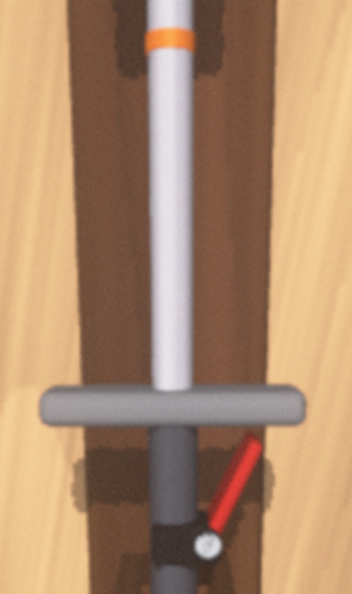

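```bash
python3 - <<'E'
from h import *
st=manip.state()
A=ray('wrist',st,306.9,60,.075);B=ray('wrist',st,308,180,.075);C=ray('wrist',st,309.5,340,.075)
print(A,B,C); d=(A-B);d/=np.linalg.norm(d);print(d, (B-C)/np.linalg.norm(B-C))
xs=np.array([-.1795,.9838,0]);ys=np.array([-.9838,-.1795,0])
t=st['tool_pos']
f=lambda p:(round((p-t)@xs*1000,1),round((p-t)@ys*1000,1))
for n,p in dict(A=A,B=B,C=C,mark=ray('wrist',st,308,41.3,.083),face75=ray('wrist',st,290,195.5,.075),face88=ray('wrist',st,290,195.5,.088),back75=ray('wrist',st,290,213,.075),back88=ray('wrist',st,290,213,.088),l=ray('wrist',st,249,204,.078),r=ray('wrist',st,368.5,204,.078),levertip=ray('wrist',st,348,222,.087)).items(): print(n,f(p),np.round(p,4))
E
```

```text
[0.53599383 0.06216437 0.075     ] [ 0.55334121 -0.03009665  0.075     ] [ 0.5821987  -0.18339575  0.075     ]
[-0.18478691  0.98277861  0.        ] [-1.84993941e-01  9.82739661e-01 -3.55859950e-16]
A (np.float64(134.3), np.float64(3.5)) [0.536  0.0622 0.075 ]
B (np.float64(40.4), np.float64(3.0)) [ 0.5533 -0.0301  0.075 ]
C (np.float64(-115.6), np.float64(2.2)) [ 0.5822 -0.1834  0.075 ]
mark (np.float64(145.4), np.float64(2.5)) [0.535  0.0733 0.083 ]
face75 (np.float64(27.0), np.float64(18.8)) [ 0.5402 -0.0461  0.075 ]
face88 (np.float64(28.8), np.float64(18.0)) [ 0.5407 -0.0442  0.088 ]
back75 (np.float64(11.5), np.float64(19.1)) [ 0.5427 -0.0614  0.075 ]
back88 (np.float64(14.0), np.float64(18.3)) [ 0.5431 -0.0588  0.088 ]
l (np.float64(20.1), np.float64(54.5)) [ 0.5064 -0.0594  0.078 ]
r (np.float64(19.9), np.float64(-49.7)) [ 0.6089 -0.0408  0.078 ]
levertip (np.float64(5.9), np.float64(-31.3)) [ 0.5933 -0.0579  0.087 ]
```

send_rows(motion=[[[0.1,0,-3,0,0,0.005],[0,0,-3.5,0,0,0],[0,0,-3.5,0,0,0],[0,0,-3.5,0,0,0],[0,0,-2.5,0,0,0],[0,0,-1.7,0,0,0],[0,0,0,0,0,0],[0,0,0,0,0,0]]])

```text
time: 3.57
tool_pos: [0.564, -0.0688, 0.0535]
tool_rot: [0.543, 0.451, 0.545, -0.452]
contact_force: [0.1, -0.0, -0.6]
gripper_width: 0.999
```

```bash
python3 - <<'E'
from h import *
im,st=snap('wrist','w2.png')
print(st['time'],np.round(st['tool_pos'],4),np.round(q2R(st['tool_rot']),3),st['contact_force'])
E
```

```text
3.5667 [ 0.564  -0.0688  0.0535] [[-0.002  0.983  0.184]
 [ 0.001  0.184 -0.983]
 [-1.    -0.002 -0.001]] [ 0.10863639 -0.03338752 -0.57659049]
```

View pics/w2.png

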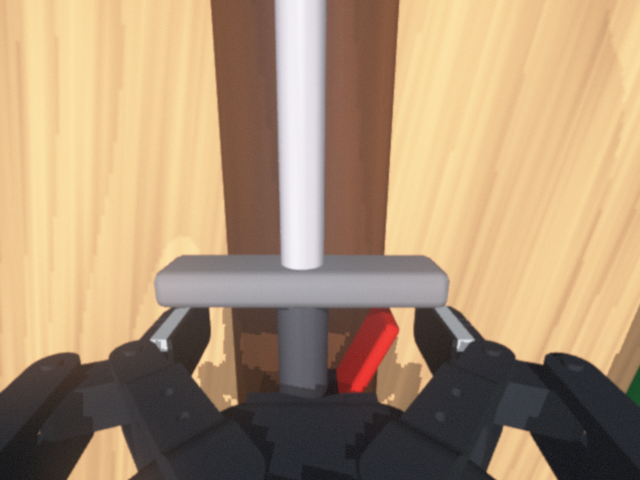

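send_rows(motion=[[[-0.092,0.49,0,0,0,0],[-0.185,0.983,0,0,0,0],[-0.185,0.983,0,0,0,0],[-0.185,0.983,0,0,0,0],[-0.185,0.983,0,0,0,0],[-0.185,0.983,0,0,0,0],[-0.185,0.983,0,0,0,0],[-0.185,0.983,0,0,0,0],[-0.185,0.983,0,0,0,0],[-0.185,0.983,0,0,0,0],[-0.092,0.49,0,0,0,0],[0,0,0,0,0,0]]])

```text
time: 4.62
tool_pos: [0.5455, 0.031, 0.0539]
tool_rot: [0.544, 0.451, 0.545, -0.451]
contact_force: [0.7, -1.6, 2.1]
gripper_width: 1.003
```

```bash
python3 - <<'E'
from h import *
im,st=snap('wrist','w3.png')
print(st['time'],np.round(st['tool_pos'],4),st['contact_force'])
im=cv2.imread('pics/w3.png').astype(int)
print([(v,im[v,302,::-1].tolist()) for v in range(200,275,2)])
E
```

```text
4.6167 [0.5455 0.031  0.0539] [ 0.74277726 -1.5557173   2.14018665]
[(200, [238, 233, 239]), (202, [239, 232, 237]), (204, [251, 192, 155]), (206, [254, 173, 89]), (208, [254, 172, 84]), (210, [254, 172, 86]), (212, [254, 170, 84]), (214, [254, 174, 85]), (216, [254, 175, 87]), (218, [254, 172, 84]), (220, [254, 177, 95]), (222, [247, 221, 214]), (224, [239, 235, 240]), (226, [239, 235, 240]), (228, [239, 234, 240]), (230, [238, 233, 239]), (232, [239, 235, 240]), (234, [238, 233, 240]), (236, [237, 234, 239]), (238, [238, 233, 239]), (240, [238, 234, 240]), (242, [238, 234, 239]), (244, [238, 234, 240]), (246, [239, 233, 240]), (248, [237, 233, 239]), (250, [238, 232, 239]), (252, [238, 234, 239]), (254, [237, 234, 239]), (256, [237, 233, 238]), (258, [238, 233, 239]), (260, [238, 234, 239]), (262, [238, 234, 239]), (264, [238, 234, 240]), (266, [238, 233, 239]), (268, [238, 233, 238]), (270, [218, 213, 220]), (272, [139, 136, 141]), (274, [143, 139, 146])]
```

View pics/w3.png

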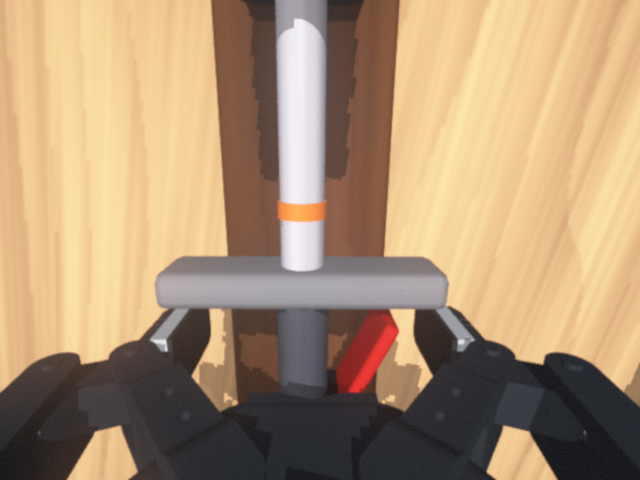

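```bash
python3 - <<'E'
from h import *
st=manip.state()
m=ray('wrist',st,302,221.6,.083);m2=ray('wrist',st,302,203.5,.083);f=ray('wrist',st,302,270.5,.083)
print(np.linalg.norm(m-f),np.linalg.norm(m2-m),np.linalg.norm(f[:2]-st['tool_pos'][:2]), m,f)
E
```

```text
0.01756902745664779 0.006161934942566306 0.026556628052826894 [0.5341473  0.07297332 0.083     ] [0.53727906 0.05568567 0.083     ]
```

send_rows(motion=[[[-0.1,0.55,0,0,0,0],[-0.1,0.55,0,0,0,0],[-0.08,0.4,0,0,0,0],[-0.045,0.22,0,0,0,0],[0,0,0,0,0,0],[0,0,0,0,0,0],[0,0,0,0,0,0]]])

```text
time: 5.25
tool_pos: [0.5425, 0.0468, 0.0538]
tool_rot: [0.544, 0.451, 0.544, -0.452]
contact_force: [0.5, -2.4, -0.7]
gripper_width: 1.0
```

```bash
python3 - <<'E'
from h import *
im,st=snap('wrist','w4.png')
print(st['time'],np.round(st['tool_pos'],4),st['contact_force'])
im=cv2.imread('pics/w4.png').astype(int)
print([(v,im[v,302,::-1].tolist()) for v in range(246,282,1)])
E
```

```text
5.25 [0.5425 0.0468 0.0538] [ 0.54291927 -2.44262079 -0.6811857 ]
[(246, [238, 234, 239]), (247, [239, 234, 240]), (248, [238, 234, 239]), (249, [239, 227, 231]), (250, [246, 197, 177]), (251, [252, 171, 108]), (252, [254, 172, 84]), (253, [254, 171, 83]), (254, [254, 171, 83]), (255, [254, 172, 84]), (256, [254, 171, 84]), (257, [254, 170, 83]), (258, [254, 169, 82]), (259, [254, 171, 83]), (260, [254, 170, 82]), (261, [254, 170, 81]), (262, [254, 171, 82]), (263, [254, 170, 83]), (264, [254, 171, 83]), (265, [254, 170, 83]), (266, [253, 186, 130]), (267, [249, 218, 208]), (268, [241, 233, 236]), (269, [237, 232, 238]), (270, [231, 226, 232]), (271, [195, 187, 195]), (272, [145, 139, 144]), (273, [136, 131, 134]), (274, [141, 137, 140]), (275, [150, 146, 150]), (276, [153, 149, 154]), (277, [161, 156, 161]), (278, [165, 160, 165]), (279, [172, 166, 172]), (280, [173, 168, 173]), (281, [172, 168, 171])]
```

View pics/w4.png

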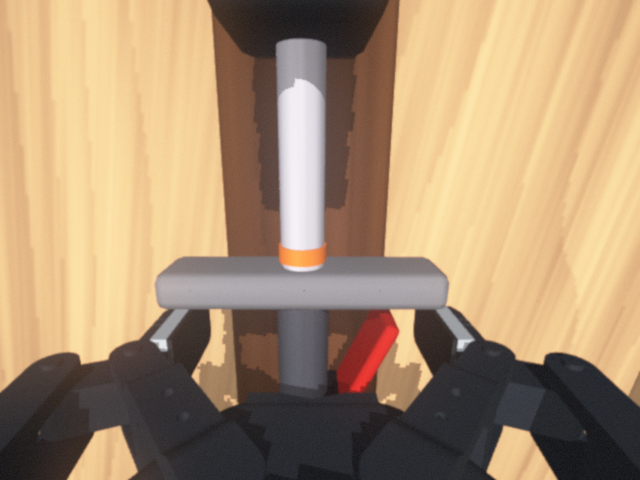

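send_rows(motion=[[[-0.02,0.14,0,0,0,0],[0,0,0,0,0,0],[0,0,0,0,0,0],[0,0,0,0,0,0],[0,0,0,0,0,0],[0,0,0,0,0,0],[0,0,0,0,0,0],[0,0,0,0,0,0]]])

```text
time: 5.97
tool_pos: [0.5423, 0.0481, 0.0539]
tool_rot: [0.544, 0.451, 0.544, -0.452]
contact_force: [-0.6, -5.2, -2.6]
gripper_width: 1.0
```

```bash
python3 - <<'E'
from h import *
im,st=snap('wrist','w5.png')
print(st['time'],np.round(st['tool_pos'],4),st['contact_force'])
im=cv2.imread('pics/w5.png').astype(int)
print([(v,im[v,302,::-1].tolist()) for v in range(262,276,1)])
E
```

```text
5.9667 [0.5423 0.0481 0.0539] [-0.60830772 -5.20241632 -2.60966291]
[(262, [254, 169, 81]), (263, [254, 171, 83]), (264, [254, 171, 83]), (265, [254, 171, 82]), (266, [254, 170, 82]), (267, [254, 173, 84]), (268, [254, 171, 83]), (269, [253, 176, 96]), (270, [250, 184, 130]), (271, [213, 159, 134]), (272, [153, 135, 133]), (273, [139, 132, 137]), (274, [142, 136, 141]), (275, [150, 143, 148])]
```

send_rows(motion=[[[0,0,0,0,0,0],[0,0,0,0,0,0],[0,0,0,0,0,0],[0,0,0,0,0,0],[0,0,0,0,0,0],[0,0,0,0,0,0],[0,0,0,0,0,0],[0,0,0,0,0,0],[0,0,0,0,0,0],[0,0,0,0,0,0],[0,0,0,0,0,0],[0,0,0,0,0,0]]], fingers=1)

```text
time: 7.02
tool_pos: [0.542, 0.0475, 0.0574]
tool_rot: [0.544, 0.45, 0.545, -0.453]
contact_force: [-12.8, -5.7, 18.3]
gripper_width: 0.285
```

```bash
python3 - <<'E'
from h import *
im,st=snap('wrist','w6.png')
print(st['time'],np.round(st['tool_pos'],4),st['contact_force'],st['ft_torque'],st['gripper_width'])
im=cv2.imread('pics/w6.png').astype(int)
print([(v,im[v,302,::-1].tolist()) for v in range(262,276,1)])
E
```

```text
7.0167 [0.542  0.0475 0.0574] [-12.81199872  -5.66202451  18.34695471] [-1.06982571  2.17936341  0.1728733 ] 0.28512365832533415
[(262, [254, 175, 85]), (263, [254, 175, 84]), (264, [254, 176, 92]), (265, [253, 193, 139]), (266, [247, 219, 208]), (267, [226, 214, 220]), (268, [178, 170, 177]), (269, [141, 134, 137]), (270, [142, 135, 140]), (271, [144, 137, 141]), (272, [152, 145, 150]), (273, [160, 155, 159]), (274, [164, 159, 164]), (275, [168, 162, 168])]
```

View pics/w6.png

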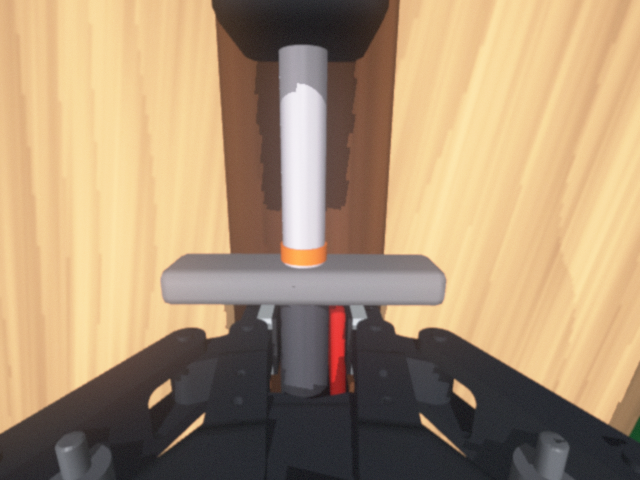

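send_rows(motion=[[[0,0,0.1,0,0,0],[0,0,0.1,0,0,0],[0,0,0.05,0,0,0],[0,0,0,0,0,0],[0,0,0,0,0,0],[0,0,0,0,0,0],[0,0,0,0,0,0]]])

```text
time: 7.65
tool_pos: [0.5418, 0.0477, 0.0575]
tool_rot: [0.544, 0.45, 0.545, -0.452]
contact_force: [-6.4, -5.4, 6.2]
gripper_width: 0.282
```

```bash
python3 - <<'E'
from h import *
im,st=snap('wrist','w7.png')
print(st['time'],np.round(st['tool_pos'],4),st['contact_force'],st['ft_torque'],st['gripper_width'])
im=cv2.imread('pics/w7.png').astype(int)
print([(v,im[v,302,::-1].tolist()) for v in range(262,276,1)])
r=manip.landmark_of('lever_tip','wrist');T=c2w('wrist',st);print([(w(a['centre'],T),a['confidence']) for a in r[:2]])
i,s=snap('scene','s7.png');i,s=snap('top','t7.png');cv2.imwrite('pics/t7c.png',cv2.resize(cv2.imread('pics/t7.png')[190:290,200:450],None,fx=3.2,fy=3.2))
E
```

```text
7.65 [0.5418 0.0477 0.0575] [-6.43906453 -5.36232327  6.22705626] [-0.94002494  0.89048657  0.22354157] 0.28187225111592196
[(262, [254, 173, 83]), (263, [254, 174, 83]), (264, [254, 175, 86]), (265, [254, 184, 116]), (266, [250, 208, 180]), (267, [229, 205, 199]), (268, [178, 168, 172]), (269, [141, 137, 141]), (270, [139, 134, 138]), (271, [147, 139, 145]), (272, [152, 146, 151]), (273, [158, 154, 159]), (274, [167, 161, 167]), (275, [169, 164, 169])]
[(array([0.54839505, 0.06199954, 0.07137176]), 0.89)]
```

View pics/w7.png

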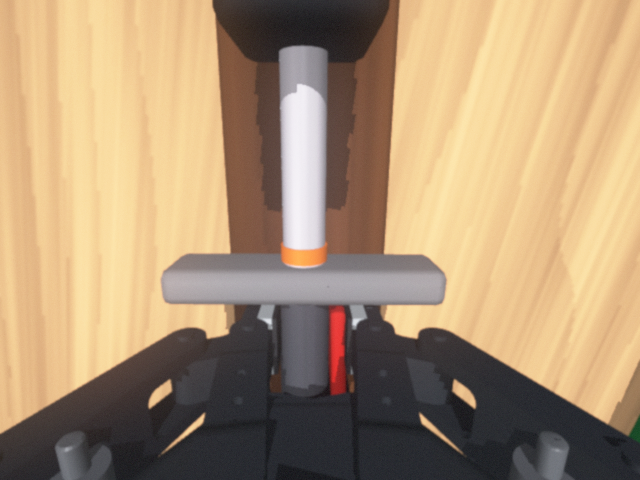

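```bash
python3 - <<'E'
from h import *
st=manip.state();print(st['time'],np.round(st['tool_pos'],4),st['contact_force'],st['gripper_width'])
print(manip.job_done())
E
```

```text
7.85 [0.5418 0.0477 0.0575] [-5.18620917 -4.73179416  6.1530816 ] 0.28205522024250573
the job is handed in; nothing more can be done
None
```

I slid the leg about 118 mm to the orange mark, closed the red lever there and handed the job in at 7.85 s. The fingers are still pinching the leg and lever. No verdict was reported.

**How it went:**
- I lowered the open fingers astride the leg behind the crosspiece and pushed it to the mark by the crosspiece. I held it there about 0.6 s with the lever still open, then closed the fingers.
- Closing the fingers lifted the tool about 3.5 mm and left 18 N of vertical strain on the wrist. I raised the commanded pose 2.5 mm, which brought that down to about 6 N without moving the leg.

**Last checks:**
- **Leg at the mark:** the front of the crosspiece was within about 1 mm of the band's near edge in the last wrist picture. It had not moved away since the fingers closed.
- **Lever closed:** it lies along the leg in the picture. The network put its tip about 12 mm off the axis, against about 14 mm expected when closed.
- **Grip:** the fingers stopped on the pair and stayed put, with the tool pose steady.
- **One mismatch:** the opening reads about 0.28, roughly 24 mm, against the 27 mm expected. I put this down to pad give or how the reading scales, but did not confirm it.
- **Things around the stand:** the arm's path stayed well clear of them. I took final scene and top pictures but did not review them for movement.

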